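# Hold a load cell down on the sprung test probe

### The arm

A 6-joint arm with a two-finger parallel gripper is mounted at the origin on the work surface. World frame = base frame: x ahead of the robot, y to its left, z up, the work surface at z = 0. Lengths are in m, angles in rad, forces in N, time in s.
With the tool pointing down it reaches from about 0.35 to 0.95 m from the base axis. Payload 17.4 kg.
Tool frame: the origin (TCP) lies between the finger pads; the fingertips stand 25 mm ahead of it and the grasp point (between the pads) lies 6 mm ahead of it; z points along the fingers, y is the line along which they close (so a half turn about z gives the same grasp; the last joint's range is limited). The gripper opens to 93 mm and grips with 3 to 60 N. Pads are 15 mm wide; open, the fingers measure 128 mm over their backs; the gripper's body (75 mm by 188 mm) begins 65 mm behind the grasp point.
Start: joints at [-1.371, 0.116, 1.442, -0, 1.584, -0.038], TCP at [0.159, -0.656, 0.244] pointing down, gripper open.
Joint ranges: [-2.83, 2.83], [-0.83, 2.19], [0.07, 2.5], [-1.14, 4.28], [0.01, 3], [-2.97, 2.97]. Speed limits (rad/s): [1.89, 1.89, 2.22, 3.14, 3.14, 3.14].

### API

Orientations are given as [roll, pitch, yaw] about the fixed x, y, z axes, in that order (R = Rz(yaw) Ry(pitch) Rx(roll)).
In Python, from plant import arm, vision, finish_job gives the robot as it stands.
- The arm moves only by the tool play_rows, never from a script. Its argument "increments" is a list of rows, each a list of 5 numbers: the opening, from -1 (shut) to 1 (fully open), then the shift along the tool's x, y, z in m, then the turn about the tool's z in degrees. In form: [[claw, x, y, z, twist], ...]. A call has 1 to 12 rows; each row shifts and turns the commanded pose from where the row before left it, along the tool's axes as they then stand; what a row does not reach is not made up. A row lasts 1/12 s, in which the tool goes at most 41.7 mm and 7.16 degrees, less where a joint would pass 70% of its speed; a pose out of reach is approached as far as the arm can. A call with a gripper value outside its range is refused whole. The fingers move at their own pace and stop on an object; "newtons" is the grip in N (left out, the last holds). Time passes only in rows, so rows that do not move let the fingers close. It gives the time, the measured TCP pose, the force, the opening and the grip force at its end, in the units of the state.
- arm.sense(): the state, without advancing time (a new reading comes with each control period).
- vision.grab_frame(name): name is "side" or "top" or "wrist"; returns a dict with "img" (400x640x3 uint8, red, green, blue), "mtx" (3x3 intrinsics, pixels), "world_from_camera" (4x4, takes a point from camera to world coordinates). Camera axes: x right, y down, z forward; pixel columns grow to the right and rows downward; lengths in m; the calibration is good to about 2 mm. The wrist camera is an equidistant fisheye: a pixel r from the principal point sees the ray r / f radians off the axis. A picture is of the moment at which its call begins. There is no depth.
- finish_job(): hands the job in; it is judged then, once.
The state is a dict: "clock": time; "qpos": joint angles; "joint_velocities": joint speeds; "joint_efforts": joint torques, N m; "ee_pos": TCP position; "orientation": TCP orientation; "contact_force": force on the tool from outside, world axes, zero at the start; "moment": the same for the moment, N m; "gripper_width": finger opening in m; "finger_force": force on a finger pad.
Only numpy, scipy, OpenCV 4.12 (cv2) and the standard library are available. Lean on these libraries where they do the work, as an engineer would, in place of code of your own. Each camera call takes 0.05 s, during which the arm holds its last target. There are 200 camera calls.

### The job

Pick the load cell with the blue patch out of the red tray and lay it centred and square across the blue test stand, over the sprung brass probe. Press it straight down against the spring until it sits firmly on both steel stops, without ramming it, and keep holding it there: the job finishes with the cell still gripped and pressed home, not let go. Leave the other parts in the tray and do not disturb the flask, the spray can or the solder spool.

Things in the scene. Friction and masses are not known exactly. Their poses are not given: they have to be found in the camera images.
- cell_blue_center (a point): Centre of the load cell to be tested: an aluminium bar 110 x 30 x 26 mm (its own x, y, z; x is its length, z up), about 0.21 kg, loose, lying flat in the tray, with a blue rectangular patch 46 x 21 mm in the middle of its top. Either way round is the same.
- cell_blue: The same bar with the blue patch; origin at the centre of its underside, 13 mm below its centre.
- cell_yellow: A load cell of the same size and shape with a yellow patch; origin at the centre of its underside. Stays in the tray.
- cell_black: A load cell of the same size and shape with a black patch; origin at the centre of its underside. Stays in the tray.
- tray: Red open plastic tray, fixed to the bench, 230 x 260 x 45 mm outside (its own x, y, z), walls and floor 4 mm thick; origin at the centre of its underside. The three load cells lie side by side along its x, in any order, their centres about 70 mm apart, nearer its -x wall; two black knobs (32 mm wide, 20 mm tall) and two brass spacers (18 mm wide, 22 mm tall) stand in a row near its +x wall and also stay in the tray.
- stand: Test stand, fixed to the bench: blue base plate 150 x 90 x 12 mm (its own x, y, z), origin at the centre of its underside. A steel stop block stands near each end of its x axis and a sprung probe with a round brass head in the middle. The bar is laid along the stand's x axis, its ends flush with the outer faces of the stops.
- seat (a point): Fixed point of the stand where the centre of the bar is when it sits on both stops: on the probe's axis, 73 mm above the bench (13 mm above the tops of the stops).
- stop_a: Steel stop block at the stand's -x end, 16 x 34 mm seen from above, 48 mm tall on the base plate, so its top is 60 mm above the bench; origin at the centre of its underside, 47 mm from the probe's axis. Its outer face is 55 mm from the probe's axis.
- stop_b: The same stop block at the stand's +x end.
- probe (a joint): How far the sprung probe is pushed down, in m: 0 when free, 0.012 when a bar lying on both stops holds it down. Spring: 4 N at the first touch, rising by 0.5 N per mm to 10 N at 12 mm, so the bar's own weight does not sink it.
- probe_tip (a point): Top of the probe's brass head (14 mm across): 72 mm above the bench when free, that is 12 mm above the stops.
- flask: Green flask, 72 mm in diameter, 190 mm tall, standing on the bench; origin at the centre of its underside. Leave alone.
- can: Red and white spray can, 56 mm in diameter, 150 mm tall, standing on the bench; origin at the centre of its underside. Leave alone.
- spool: Steel-grey solder spool, 60 mm in diameter, 46 mm tall, standing on the bench; origin at the centre of its underside. Leave alone.
- knob0: Black plastic knob, 32 mm wide, 20 mm tall, loose, standing in the tray; origin at the centre of its underside. Stays in the tray.
- knob1: Black plastic knob, 32 mm wide, 20 mm tall, loose, standing in the tray; origin at the centre of its underside. Stays in the tray.
- spacer0: Brass spacer, 18 mm wide, 22 mm tall, loose, standing in the tray; origin at the centre of its underside. Stays in the tray.
- spacer1: Brass spacer, 18 mm wide, 22 mm tall, loose, standing in the tray; origin at the centre of its underside. Stays in the tray.
There are look-alikes about, which are no part of the job. What is shaped like the knob0 but brown, orange or white is not meant.

How it is judged:
On the way:
1. the blue-patched cell is gripped and lifted clear of the tray (height (world z) of cell_blue_center above 0.085 m and contact force between the fingers and cell_blue above 3 N and value of joint probe below 0.002 m), for 0.2 s.
At the end, for the whole second after the job is handed in: Through the last second: fingers grip the blue cell (over 5 N), it presses each stop with over 1 N, probe down over 10.5 mm, cell at rest, level within 0.06 rad, within 10 mm of centre and 0.12 rad of the stand's long axis; the other parts still in the tray (contact force between the fingers and cell_blue above 5 N and contact force between cell_blue and stop_a above 1 N and contact force between cell_blue and stop_b above 1 N and value of joint probe above 0.0105 m and horizontal distance between cell_blue_center and seat below 0.01 m and angle between the x axis of cell_blue_center and the x axis of stand, either way round below 0.12 rad and angle between cell_blue_center's own z axis and vertical below 0.06 rad and linear speed of cell_blue below 0.02 m/s and horizontal distance between each of cell_yellow, cell_black and tray below 0.13 m and height (world z) of each of cell_yellow, cell_black, knob0, knob1, spacer0, spacer1 below 0.04 m and horizontal distance between each of knob0, knob1, spacer0, spacer1 and tray below 0.17 m); the arm keeps its last pose, push and grip.
It fails at once if the cell is rammed onto a stop (over 60 N) (contact force between cell_blue and stop_a above 60 N or contact force between cell_blue and stop_b above 60 N).
It fails at once if the flask, spray can or spool is moved more than 30 mm (distance of any of flask, can, spool from where it was at the start of the episode above 0.03 m).
It also fails if it takes over 45 s, if anything falls off the work surface, if the arm or the gripper's body presses on something with over 40 N, if the wrist force passes 120 N, or if a joint passes its speed limit or range.

## Working session

There is one attempt and no reset: what is moved stays moved. The work goes in short steps, Python scripts to look and compute and a tool call to move; the robot and the scene stay as the last step left them, time stands still between calls to the robot, and variables do not carry over. Pictures are saved under pics/ and viewed, at most 10 in all, crops included, and the job is handed in when it is done.

Besides the shell and the picture viewer there is one more tool, called after "Call:" as name(argument=value, ...) on one line, values as JSON. play_rows: Moves the arm, as the interface text tells. Its arguments: {"type":"object","properties":{"increments":{"type":"array","items":{"type":"array","items":{"type":"number"}}},"newtons":{"type":"number"}},"required":["increments"]}

```bash
mkdir -p pics; python3 - <<'E'
from plant import arm, vision
import cv2, numpy as np
s=arm.sense(); print(s)
for n in("top","side"):
    f=vision.grab_frame(n); cv2.imwrite(f"pics/{n}0.png",f["img"][:,:,::-1]); np.savez(f"pics/{n}0.npz",**f)
    print(n,f["mtx"],f["world_from_camera"].round(3))
E
```

```text
{'clock': 0.0, 'qpos': array([-1.37081172e+00,  1.16490048e-01,  1.44224282e+00, -2.55416446e-05,
        1.58402455e+00, -3.77810939e-02]), 'joint_velocities': array([ 0.00036464,  0.0003032 , -0.00033951,  0.00141439,  0.00074522,
       -0.00013714]), 'joint_efforts': array([-8.67144227e-04, -7.21257091e+01, -6.22608089e+01,  7.79491500e-02,
        2.38619809e-02, -5.53046846e-05]), 'ee_pos': array([ 0.15894597, -0.65583901,  0.24291637]), 'orientation': array([-3.14042776e+00, -1.84740286e-05,  2.37765367e-01]), 'contact_force': array([ 0.10981691,  0.46205586, -0.64378635]), 'moment': array([-0.04321728,  0.00687776, -0.00511268]), 'finger_force': 0.0, 'gripper_width': 0.09291634075998753}
top [[449.14384574   0.         313.8140594 ]
 [  0.         449.14384574 205.17842848]
 [  0.           0.           1.        ]] [[ 1.600e-02 -9.840e-01  1.760e-01  3.310e-01]
 [-1.000e+00 -1.600e-02  2.000e-03 -1.000e-03]
 [ 1.000e-03 -1.760e-01 -9.840e-01  1.608e+00]
 [ 0.000e+00  0.000e+00  0.000e+00  1.000e+00]]
side [[400.1532699    0.         320.07573684]
 [  0.         400.1532699  199.89220204]
 [  0.           0.           1.        ]] [[-0.951 -0.184  0.247  0.357]
 [-0.308  0.552 -0.775  0.846]
 [ 0.006 -0.813 -0.582  0.697]
 [ 0.     0.     0.     1.   ]]
```

View pics/top0.png

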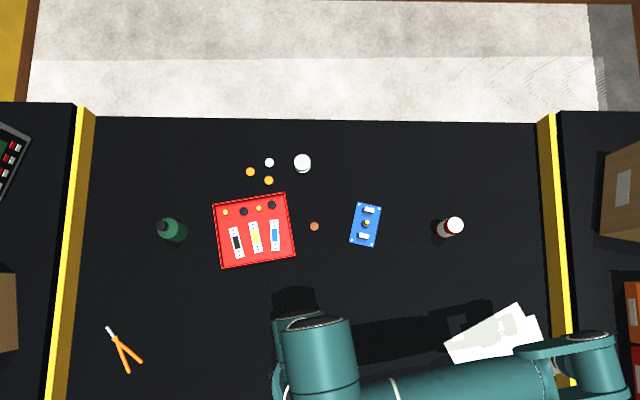

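View pics/side0.png

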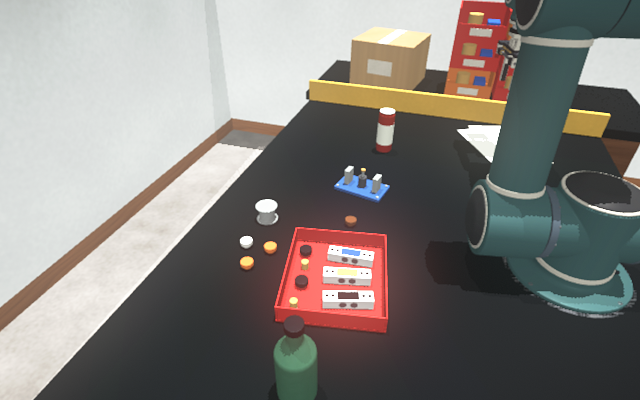

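The top view shows the tray at about (255,230), with black, yellow and blue patches at (237,243), (256,238) and (275,235). The stand is at (366,224), the flask at (170,230), the can at (452,227) and the spool at (302,163). The part I want is the cell at (275,235), the only one in the tray with a blue patch. The side view agrees, showing it at (351,253).

```bash
cat > h.py <<'E'
import numpy as np, cv2
def ray(f,px,z):
    K,T=f["mtx"],f["world_from_camera"]
    d=np.c_[(np.atleast_2d(px)-K[:2,2])/K[0,0],np.ones(len(np.atleast_2d(px)))]@T[:3,:3].T
    o=T[:3,3]; return o+d*((z-o[2])/d[:,2])[:,None]
def blobs(img,lo,hi,roi,amin=30):
    x0,y0,x1,y1=roi; h=cv2.cvtColor(img,cv2.COLOR_RGB2HSV); m=np.zeros(h.shape[:2],np.uint8)
    m[y0:y1,x0:x1]=cv2.inRange(h,np.array(lo),np.array(hi))[y0:y1,x0:x1]
    c,_=cv2.findContours(m,cv2.RETR_EXTERNAL,cv2.CHAIN_APPROX_NONE)
    return [k for k in c if cv2.contourArea(k)>=amin]
def rect(f,cs,z):
    p=ray(f,np.vstack([c.reshape(-1,2) for c in cs]).astype(float),z)[:,:2]
    (c,wh,a)=cv2.minAreaRect((p*1000).astype(np.float32))
    a = a if wh[0]>wh[1] else a+90
    return np.round(np.array(c)/1000,4),np.round(wh,1),round((a+90)%180-90,1)
E
python3 - <<'E'
from h import *
for n,roic,rois in(("top",(262,210,292,262),(340,190,390,255)),("side",(320,240,385,268),(325,165,400,205))):
    f=dict(np.load(f"pics/{n}0.npz")); im=f["img"]
    print(n,"patch",rect(f,blobs(im,(95,100,80),(125,255,255),roic),.030))
    print(n,"bar",rect(f,[k for k in blobs(im,(0,0,110),(180,60,255),roic)]+blobs(im,(95,100,80),(125,255,255),roic),.030))
    b=blobs(im,(95,100,40),(125,255,255),rois); print(n,"plate",[cv2.contourArea(k) for k in b],rect(f,b,.012))
    for k in blobs(im,(0,0,120),(180,60,255),rois,8): print(n,"stop",rect(f,[k],.060))
f=dict(np.load("pics/top0.npz")); im=f["img"][:,:,::-1]
cv2.imwrite("pics/crop.png",np.hstack([cv2.resize(im[185:275,205:300],(380,360),interpolation=2),cv2.resize(im[180:270,320:415],(380,360),interpolation=2)]))
E
```

```text
top patch (array([0.5049, 0.1411]), array([39.2, 14.1]), 1.8)
top bar (array([0.5047, 0.1399]), array([110.9,  32.2]), 5.1)
top plate [1053.0] (array([ 0.5505, -0.1817]), array([ 93.5, 154.4]), -11.7)
top stop (array([ 0.5031, -0.1719]), array([35.1, 17.8]), 76.8)
top stop (array([ 0.5958, -0.1908]), array([35.5, 17.3]), 76.6)
side patch (array([0.5033, 0.1421]), array([43.1, 16.8]), 4.6)
side bar (array([0.5017, 0.1542]), array([110.8,  56. ]), 5.0)
side plate [596.5] (array([ 0.5485, -0.1719]), array([104.1, 153.7]), -11.5)
side stop (array([ 0.4998, -0.1351]), array([ 24.8, 100.3]), -83.4)
side stop (array([ 0.5458, -0.1633]), array([20.8, 34. ]), -76.6)
side stop (array([ 0.5883, -0.1536]), array([26.7, 99.7]), -78.8)
```

View pics/crop.png

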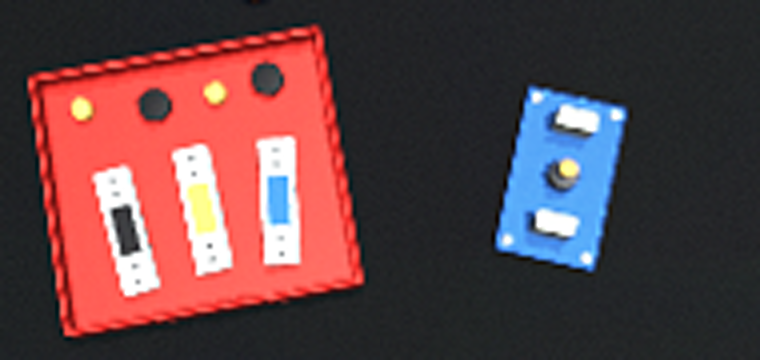

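The crop shows the blue-patched cell at the right side of the tray (crop 279,200). It also shows the stand with two stops (crop 577,120 and 554,223) and the probe between them. I'm moving over the cell now.

Call:
play_rows(increments=[[0.2,0.011,-0.0145,0,0],[0.2,0.0218,-0.0289,0,0],[0.2,0.0218,-0.0289,0,0],[0.2,0.0218,-0.0289,0,0],[0.2,0.0218,-0.0289,0,0],[0.2,0.0218,-0.0289,0,0],[0.2,0.0218,-0.0289,0,0],[0.2,0.0218,-0.0289,0,0],[0.2,0.0218,-0.0289,0,0],[0.2,0.0218,-0.0289,0,0],[0.2,0.0218,-0.0289,0,0],[0.2,0.0218,-0.0289,0,0]], newtons=40)

```text
clock: 1.1
ee_pos: [0.3245, -0.2722, 0.2435]
orientation: [3.142, -0.0, 0.237]
contact_force: [0.8, -0.8, -0.2]
gripper_width: 0.0557
finger_force: 0.0
```

Call:
play_rows(increments=[[0.2,0.0218,-0.0289,0,0],[0.2,0.0218,-0.0289,0,0],[0.2,0.0218,-0.0289,0,0],[0.2,0.0218,-0.0289,0,0],[0.2,0.0218,-0.0289,0,0],[0.2,0.0218,-0.0289,0,0],[0.2,0.0218,-0.0289,0,0],[0.2,0.0218,-0.0289,0,0],[0.2,0.0218,-0.0289,0,0],[0.2,0.0218,-0.0289,0,0],[0.2,0.0218,-0.0289,0,0],[0.2,0.011,-0.0145,0,0]])

```text
clock: 2.1
ee_pos: [0.4905, 0.1114, 0.2431]
orientation: [-3.141, 0.0, 0.24]
contact_force: [0.6, -1.3, -0.4]
gripper_width: 0.0557
finger_force: 0.0
```

Call:
play_rows(increments=[[0.2,0.0218,-0.0289,0,0],[0.2,0,0,0,4.5],[0.2,0,0,0,4.6],[0.2,0,0,0,0],[0.2,0,0,0,0],[0.2,0,0,0,0]])

```text
clock: 2.6
ee_pos: [0.5042, 0.1412, 0.2436]
orientation: [-3.142, -0.0, 0.081]
contact_force: [-0.6, 0.4, -0.5]
gripper_width: 0.0558
finger_force: 0.0
```

```bash
python3 - <<'E'
from plant import arm, vision
from h import *
f=vision.grab_frame("wrist"); np.savez("pics/w1.npz",**f); cv2.imwrite("pics/w1.png",f["img"][:,:,::-1])
print(f["mtx"],f["world_from_camera"].round(3),arm.sense()["ee_pos"])
cs=blobs(f["img"],(95,100,80),(125,255,255),(0,0,640,400),100)
def fray(f,px,z):
    K,T=f["mtx"],f["world_from_camera"]
    v=np.asarray(px,float)-K[:2,2]; r=np.linalg.norm(v,axis=1); th=r/K[0,0]
    d=np.c_[v/np.maximum(r,1e-9)[:,None]*np.sin(th)[:,None],np.cos(th)]@T[:3,:3].T
    o=T[:3,3]; return o+d*((z-o[2])/d[:,2])[:,None]
for c in cs:
    p=fray(f,c.reshape(-1,2),.030)[:,:2]; print(cv2.boundingRect(c),cv2.minAreaRect((p*1000).astype(np.float32)))
E
```

```text
[[309.70691629   0.         318.70565569]
 [  0.         309.70691629 203.7647646 ]
 [  0.           0.           1.        ]] [[ 0.081 -0.961 -0.263  0.576]
 [-0.997 -0.078 -0.022  0.148]
 [ 0.     0.264 -0.965  0.384]
 [ 0.     0.     0.     1.   ]] [0.50418945 0.14115388 0.24365661]
(312, 166, 17, 37) ((503.7983093261719, 140.5954132080078), (43.02766418457031, 18.515331268310547), 5.0361480712890625)
(500, 113, 73, 114) ((551.9276733398438, -162.13258361816406), (95.56182861328125, 145.59718322753906), 77.84551239013672)
```

View pics/w1.png

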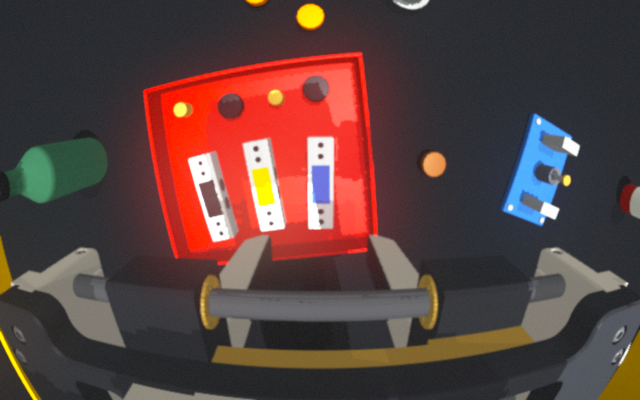

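The wrist view shows the blue patch at (321,184), centred between the open fingers, with clear gaps to the yellow cell and the tray wall. I'm descending to z≈0.034 and closing.

Call:
play_rows(increments=[[0.2,0,0,0.02,0],[0.2,0,0,0.03,0],[0.2,0,0,0.03,0],[0.2,0,0,0.03,0],[0.2,0,0,0.03,0],[0.2,0,0,0.025,0],[0.2,0,0,0.02,0],[0.2,0,0,0.015,0],[0.2,0,0,0.0095,0],[0.2,0,0,0,0],[0.2,0,0,0,0]])

```text
clock: 3.57
ee_pos: [0.5044, 0.1413, 0.0345]
orientation: [3.142, 0.0, 0.079]
contact_force: [-0.0, -0.1, 0.1]
gripper_width: 0.0558
finger_force: 0.0
```

Call:
play_rows(increments=[[-1,0,0,0,0],[-1,0,0,0,0],[-1,0,0,0,0],[-1,0,0,0,0],[-1,0,0,0,0],[-1,0,0,0,0],[-1,0,0,0,0],[-1,0,0,0,0]], newtons=50)

```text
clock: 4.23
ee_pos: [0.5045, 0.1414, 0.0347]
orientation: [3.141, -0.001, 0.079]
contact_force: [-1.4, -1.9, 5.7]
gripper_width: 0.0294
finger_force: 50.0
```

Call:
play_rows(increments=[[-1,0,0,-0.005,0],[-1,0,0,-0.01,0],[-1,0,0,-0.02,0],[-1,0,0,-0.02,0],[-1,0,0,-0.02,0],[-1,0,0,-0.02,0],[-1,0,0,-0.02,0],[-1,0,0,-0.01,0],[-1,0,0,-0.005,0],[-1,0,0,0,0],[-1,0,0,0,0],[-1,0,0,0,0]])

```text
clock: 5.23
ee_pos: [0.5038, 0.1414, 0.1628]
orientation: [3.141, 0.002, 0.079]
contact_force: [-0.5, 0.4, -2.8]
gripper_width: 0.0301
finger_force: 50.0
```

Call:
play_rows(increments=[[-1,0.001,0.0126,0,0],[-1,0.0015,0.025,0,0],[-1,0.0017,0.03,0,0],[-1,0.0017,0.03,0,0],[-1,0.0017,0.03,0,0],[-1,0.0017,0.03,0,0],[-1,0.0017,0.03,0,0],[-1,0.0017,0.03,0,0],[-1,0.0017,0.03,0,0],[-1,0.0017,0.03,0,0],[-1,0.0017,0.028,0,0],[-1,0.0017,0.02,0,0]])

```text
clock: 6.23
ee_pos: [0.5488, -0.1844, 0.1631]
orientation: [-3.141, 0.001, 0.078]
contact_force: [0.8, 0.7, -2.8]
gripper_width: 0.0299
finger_force: 50.0
```

Call:
play_rows(increments=[[-1,0,0,0,2.2],[-1,0,0,0,3],[-1,0,0,0,3],[-1,0,0,0,3],[-1,0,0,0,3],[-1,0,0,0,2],[-1,0,0,0,0],[-1,0,0,0,0],[-1,0,0,0,0]])

```text
clock: 6.98
ee_pos: [0.5492, -0.1819, 0.1637]
orientation: [-3.142, 0.001, -0.203]
contact_force: [0.4, 0.2, -2.5]
gripper_width: 0.0296
finger_force: 50.0
```

```bash
python3 - <<'E'
from plant import arm, vision
from h import *
s=arm.sense(); print({k:np.round(s[k],4) for k in("ee_pos","orientation","contact_force","moment","gripper_width","finger_force")})
t,d=vision.grab_frame("top"),vision.grab_frame("side")
np.savez("pics/t2.npz",**t);np.savez("pics/s2.npz",**d)
a=cv2.resize(t["img"][180:270,320:415],(400,380),interpolation=2);b=cv2.resize(d["img"][130:220,310:405],(400,380),interpolation=2)
w=vision.grab_frame("wrist"); np.savez("pics/w2.npz",**w)
cv2.imwrite("pics/c2.png",np.hstack([a,b])[:,:,::-1]); cv2.imwrite("pics/w2.png",w["img"][:,:,::-1])
E
```

```text
{'ee_pos': array([ 0.5492, -0.1819,  0.1637]), 'orientation': array([-3.1416e+00,  6.0000e-04, -2.0260e-01]), 'contact_force': array([ 0.3618,  0.2364, -2.5204]), 'moment': array([0.0224, 0.0113, 0.047 ]), 'gripper_width': np.float64(0.0296), 'finger_force': np.float64(49.9991)}
```

View pics/c2.png

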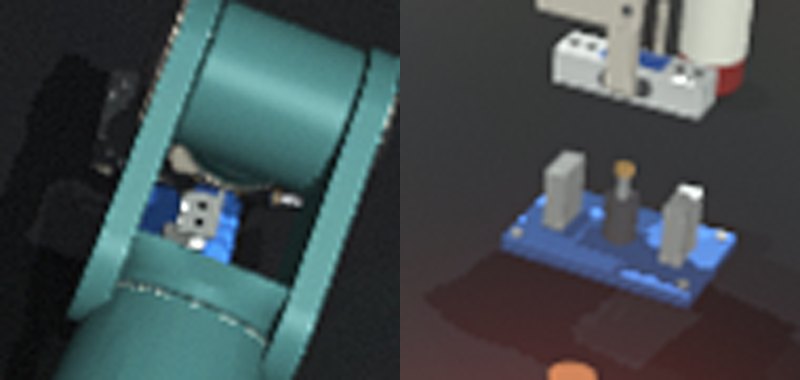

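View pics/w2.png

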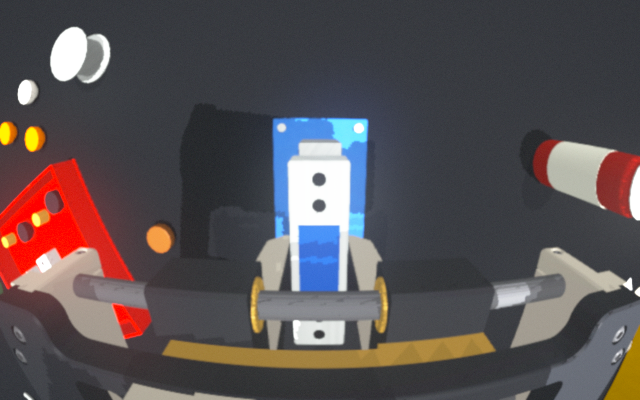

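The side crop shows the bar level, parallel to the stand and above both stops. In the wrist view the bar lies along the stand, with its far end at (319,157), its near end at (318,344) and the plate's far corners at (274,120) and (368,119). Next is a numeric check of the alignment.

```bash
python3 - <<'E'
from h import *
f=dict(np.load("pics/w2.npz"))
def fray(px,z):
    K,T=f["mtx"],f["world_from_camera"]
    v=np.asarray(px,float)-K[:2,2]; r=np.linalg.norm(v,axis=1); th=r/K[0,0]
    d=np.c_[v/np.maximum(r,1e-9)[:,None]*np.sin(th)[:,None],np.cos(th)]@T[:3,:3].T
    o=T[:3,3]; return o+d*((z-o[2])/d[:,2])[:,None]
b=fray([[290,158],[348,157],[295,344],[342,344]],.159)[:,:2]; print("bar",b.round(4),b.mean(0).round(4),"len",np.linalg.norm(b[:2].mean(0)-b[2:].mean(0)),np.degrees(np.arctan2(*(b[:2].mean(0)-b[2:].mean(0))[::-1])))
p=fray([[274,120],[368,119]],.012)[:,:2]; d=p[0]-p[1]; u=np.array([d[1],-d[0]])/np.linalg.norm(d)
print("plate",p.round(4),np.linalg.norm(d),"ang",np.degrees(np.arctan2(u[1],u[0])),"centre",p.mean(0)-.075*u)
g=cv2.cvtColor(f["img"],cv2.COLOR_RGB2GRAY); s=fray([[299,141],[340,141]],.060)[:,:2]; print("stop far edge",s,"centre",s.mean(0)-.055*u)
E
```

```text
bar [[ 0.6061 -0.1787]
 [ 0.6011 -0.2056]
 [ 0.4984 -0.1558]
 [ 0.4927 -0.1836]] [ 0.5496 -0.1809] len 0.1103163131961981 -11.765869633120596
plate [[ 0.6303 -0.1547]
 [ 0.6136 -0.2413]] 0.08822163278213911 ang -10.935917471709853 centre [ 0.54831775 -0.18379746]
stop far edge [[ 0.60812632 -0.17715512]
 [ 0.60164533 -0.20869825]] centre [ 0.55088462 -0.18249258]
```

Call:
play_rows(increments=[[-1,0,0,0.006,0],[-1,0,0,0.012,0],[-1,0,0,0.014,0],[-1,0,0,0.012,0],[-1,0,0,0.008,0],[-1,0,0,0.004,0],[-1,0,0,0,0],[-1,0,0,0,0]], newtons=60)

```text
clock: 7.8
ee_pos: [0.5495, -0.1816, 0.1082]
orientation: [-3.142, 0.0, -0.204]
contact_force: [1.0, 0.3, -2.1]
gripper_width: 0.0297
finger_force: 60.0
```

Call:
play_rows(increments=[[-1,0,0,0.002,0],[-1,0,0,0.002,0],[-1,0,0,0.002,0],[-1,0,0,0.002,0],[-1,0,0,0.001,0],[-1,0,0,0,0],[-1,0,0,0,0]])

```text
clock: 8.38
ee_pos: [0.5496, -0.1817, 0.0996]
orientation: [3.141, -0.001, -0.204]
contact_force: [0.9, 0.5, 3.8]
gripper_width: 0.0293
finger_force: 60.0
```

Call:
play_rows(increments=[[-1,0,0,0.002,0],[-1,0,0,0.002,0],[-1,0,0,0.001,0],[-1,0,0,0.001,0],[-1,0,0,0,0],[-1,0,0,0,0]])

```text
clock: 8.88
ee_pos: [0.5496, -0.1817, 0.0934]
orientation: [3.141, -0.001, -0.204]
contact_force: [0.2, 0.1, 6.2]
gripper_width: 0.0295
finger_force: 60.0
```

Call:
play_rows(increments=[[-1,0,0,0.0005,0],[-1,0,0,0,0],[-1,0,0,0.0005,0],[-1,0,0,0,0],[-1,0,0,0,0]])

```text
clock: 9.3
ee_pos: [0.5496, -0.1817, 0.0924]
orientation: [3.141, -0.001, -0.204]
contact_force: [0.2, 1.3, 6.5]
gripper_width: 0.0296
finger_force: 60.0
```

Call:
play_rows(increments=[[-1,0,0,0.0005,0],[-1,0,0,0,0],[-1,0,0,0.0005,0],[-1,0,0,0,0],[-1,0,0,0,0]])

```text
clock: 9.72
ee_pos: [0.5496, -0.1817, 0.0915]
orientation: [3.141, -0.001, -0.204]
contact_force: [-0.3, -1.4, 7.8]
gripper_width: 0.0296
finger_force: 60.0
```

Call:
play_rows(increments=[[-1,0,0,0.0005,0],[-1,0,0,0,0],[-1,0,0,0,0]])

```text
clock: 9.97
ee_pos: [0.5496, -0.1817, 0.091]
orientation: [3.141, -0.001, -0.204]
contact_force: [-0.6, -0.1, 7.4]
gripper_width: 0.0293
finger_force: 60.0
```

Contact with the stops should come at about z=0.0905, so I'm continuing in half-millimetre steps.

Call:
play_rows(increments=[[-1,0,0,0.0005,0],[-1,0,0,0,0],[-1,0,0,0,0]])

```text
clock: 10.22
ee_pos: [0.5496, -0.1817, 0.0907]
orientation: [3.141, -0.001, -0.204]
contact_force: [-1.6, -0.2, 8.1]
gripper_width: 0.0298
finger_force: 60.0
```

Call:
play_rows(increments=[[-1,0,0,0.0005,0],[-1,0,0,0,0],[-1,0,0,0,0]])

```text
clock: 10.47
ee_pos: [0.5497, -0.1817, 0.0907]
orientation: [3.141, -0.001, -0.204]
contact_force: [-4.6, 1.3, 14.6]
gripper_width: 0.0295
finger_force: 60.0
```

Call:
play_rows(increments=[[-1,0,0,0.0005,0],[-1,0,0,0,0],[-1,0,0,0,0]])

```text
clock: 10.72
ee_pos: [0.5497, -0.1817, 0.0906]
orientation: [3.141, -0.001, -0.204]
contact_force: [-7.5, 1.9, 19.2]
gripper_width: 0.0295
finger_force: 60.0
```

```bash
python3 - <<'E'
from plant import arm
s=arm.sense(); print({k:np.round(s[k],4) for k in("contact_force","moment","orientation","ee_pos")} if (np:=__import__("numpy")) else 0)
E
```

```text
{'contact_force': array([-7.4807,  1.9322, 19.2141]), 'moment': array([ 0.4371,  1.209 , -0.0242]), 'orientation': array([ 3.1414e+00, -1.1000e-03, -2.0370e-01]), 'ee_pos': array([ 0.5497, -0.1817,  0.0906])}
```

Call:
play_rows(increments=[[-1,-0.0005,0,0,0],[-1,0,0,0,0],[-1,0,0,0,0]])

```text
clock: 10.97
ee_pos: [0.5496, -0.1817, 0.0907]
orientation: [3.141, -0.002, -0.204]
contact_force: [-1.9, 0.7, 15.7]
gripper_width: 0.0295
finger_force: 60.0
```

```bash
cat > s.py <<'E'
from plant import arm
import numpy as np
s=arm.sense(); print({k:np.round(s[k],4) for k in("contact_force","moment","orientation","ee_pos")})
E
python3 s.py
```

```text
{'contact_force': array([-1.932 ,  0.7076, 15.6744]), 'moment': array([0.2589, 0.3927, 0.0123]), 'orientation': array([ 3.1413e+00, -2.3000e-03, -2.0380e-01]), 'ee_pos': array([ 0.5496, -0.1817,  0.0907])}
```

Call:
play_rows(increments=[[-1,0,0,0.0005,0],[-1,0,0,0,0],[-1,0,0,0.0005,0],[-1,0,0,0,0],[-1,0,0,0,0]])

```text
clock: 11.38
ee_pos: [0.5497, -0.1817, 0.0906]
orientation: [3.141, -0.003, -0.204]
contact_force: [-7.8, 2.7, 26.7]
gripper_width: 0.0297
finger_force: 60.0
```

```bash
python3 s.py
```

```text
{'contact_force': array([-7.8095,  2.7291, 26.7383]), 'moment': array([ 0.6631,  1.2981, -0.0058]), 'orientation': array([ 3.1413e+00, -2.6000e-03, -2.0380e-01]), 'ee_pos': array([ 0.5497, -0.1817,  0.0906])}
```

Call:
play_rows(increments=[[-1,-0.0005,0,0.0005,0],[-1,0,0,0,0],[-1,0,0,0.0004,0],[-1,0,0,0,0],[-1,0,0,0,0],[-1,0,0,0,0]])

```text
clock: 11.88
ee_pos: [0.5496, -0.1817, 0.0906]
orientation: [3.141, -0.004, -0.204]
contact_force: [-8.0, 4.2, 32.9]
gripper_width: 0.0293
finger_force: 60.0
```

```bash
python3 s.py; python3 - <<'E'
from plant import vision
from h import *
d=vision.grab_frame("side");w=vision.grab_frame("wrist")
b=cv2.resize(d["img"][145:215,320:405],(480,400),interpolation=2);c=w["img"][80:360,200:440]
cv2.imwrite("pics/c3.png",np.hstack([b,cv2.resize(c,(320,400))])[:,:,::-1])
E
```

```text
{'contact_force': array([-8.0175,  4.1642, 32.8595]), 'moment': array([ 0.8403,  1.3682, -0.0086]), 'orientation': array([ 3.1412, -0.0039, -0.2037]), 'ee_pos': array([ 0.5496, -0.1817,  0.0906])}
```

View pics/c3.png

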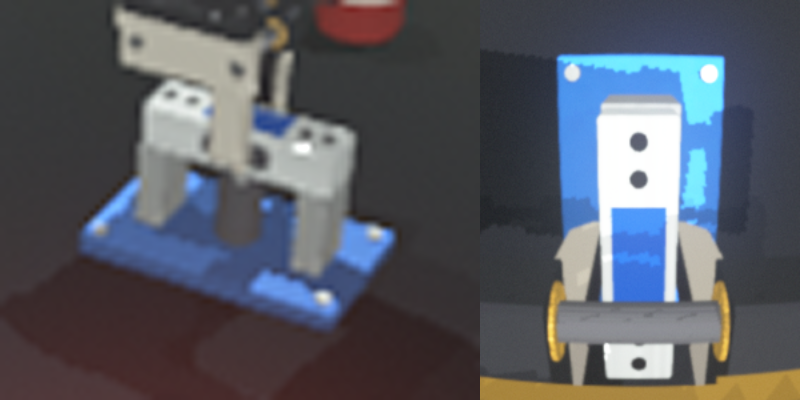

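The side crop shows the bar resting on both stops (crop 165,145 and 320,185), with its ends flush and the probe pressed in. The wrist crop shows it square on the stand. It is pressed with about 33 N, level and steady, so I'm handing in.

```bash
python3 -c "
from plant import finish_job
print(finish_job())"
```

```text
the job is handed in; nothing more can be done
None
```

I handed the job in with the blue-patched load cell still gripped at 60 N and pressed onto both stops with about 33 N, looking centred and square in the last pictures; no pass/fail verdict came back.

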